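# Clamp the carving blank: swing the strap over and press the cam lever down

## Task

One of the two hold-down clamps on the plywood board is still parked: push its strap round until it lies square across the carving blank, straight towards the fence, and then push its cam lever all the way down so that the rubber foot holds the blank. Only push, with a fingertip or the outside of a finger; do not take the strap or the lever between the fingers. Leave the blank where it lies, the other clamp shut, and the things around undisturbed.

Things in the scene. Friction and masses are not known exactly. Their poses are not given: they have to be found in the camera images.
- board: Plywood work-holding board, fixed on the table: 260 (its x) x 440 (its y) x 18 mm thick, origin at the centre of its underside on the table, z up. A dark wooden fence (20 mm wide, its top 42 mm above the table) runs along y at x = +105 mm; an aluminium T-track runs along y at x = -45 mm and carries both clamps.
- blank: Carving blank, a loose hardwood plank 90 (x) x 300 (y) x 30 mm with a half-carved leaf, 0.55 kg, lying on the board against the fence. Origin at the centre of its underside (18 mm above the table); its top is 48 mm above the table.
- clamp: Base of the PARKED clamp (the one to close), fixed in the T-track; it may be the left or the right one. Origin on the stud axis at the board's top face (18 mm above the table). Its x axis is the direction straight towards the fence, along which the strap must lie; z up.
- strap (a joint): Swing of the parked clamp's strap about its upright stud (rad): 0 = square across the blank (end towards the fence), positive = anticlockwise from above; +1.0 to +1.6 at the start, so that it lies in front of the blank, its end towards the board's +y. Range -0.7 to 1.9, no stop at 0; friction (0.07 N m, some 1 N at its end) keeps it where it is left.
- strap_end (a point): Middle of the aluminium strap bar over its rubber foot, 95 mm from the stud axis; x axis along the strap, away from the stud. The bar is 24 mm wide, 12 mm thick, 65 to 77 mm above the table (its end up to 3 mm lower), and ends 12 mm beyond this point. Under this point the foot (22 mm across, 12 mm high) hangs 2 to 4 mm clear of the blank's top while the lever is up; a lock nut and screw rise 22 mm above the bar.
- lever (a joint): Cam lever of the parked clamp (rad): 0 = straight up; grows as it goes down away from the fence, back over the heel of the strap; 1.5 = all the way down, level. 0.3 to 0.6 at the start. It turns with the strap. Friction keeps it where it is left; it takes some 3 to 8 N near its tip. Its cam tilts the strap about the heel and brings the foot some 6 mm down on to the blank.
- lever_pin (a point): Pin on which that cam lever turns: on the stud axis, 70 mm above the board's top (88 mm above the table). The pin lies level and across the strap.
- lever_tip (a point): Free end of that lever, 75 mm from the pin; z axis along the lever from pin to tip, x axis towards its front face (towards the strap end when it stands up; upward when it is down). The grip is 10 mm thick and 21 mm wide, from 26 mm to 75 mm from the pin.
- shut_clamp: Base of the second, equal clamp, 180 to 220 mm from the first in the same T-track, already shut on the blank. Origin on its stud axis at the board's top; its x axis points to the fence.
- shut_strap (a joint): Swing of the second clamp's strap, 0 = square across the blank, as it is and must stay.
- shut_lever (a joint): Lever of the second clamp, 1.5 = down, as it is and must stay.
- bar: The strap bar itself with its foot (the pressing part of the parked clamp), origin at the foot of its heel leg, 42 mm behind the stud at the board's top; x along the strap, z up.
- jar: Glass jar with metal lid, 64 mm across, 80 mm high, standing left of the board; origin at the centre of its underside.
- oil_bottle: Brown glass bottle, 46 mm across, 115 mm high, standing right of the board near the fence end; origin at the centre of its underside.
- mallet: Wooden joiner's mallet lying left of the board, head 65 x 120 x 55 mm with a 150 mm handle; origin under the middle of its head.
- chisel: Chisel lying right of the board, 235 mm long, wooden handle; origin under its middle.
- tube: Metal paint tube lying beyond the fence, 105 mm long; origin under its middle.
- brush: Flat paint brush lying beyond the fence, 225 mm long; origin under its middle.
- tin: Round steel tin, 57 mm across, 26 mm high, on the right front corner of the board; origin at the centre of its underside.

How it is judged:
On the way, in this order (a step that is already met when the one before it is completed fails the run):
1. the strap lies square across the blank (within 0.2 rad) with its lever still up (below 1.0 rad) (value of joint strap between -0.2 and 0.2 rad and value of joint lever below 1 rad), for 0.2 s.
2. the lever is down (above 1.35 rad) (value of joint lever above 1.35 rad), for 0.2 s.
At the end, for the whole second after the job is handed in: The strap is within 0.2 rad of square across the blank, its lever within 0.15 rad of fully down, the foot presses on the blank with over 4 N, the blank is within 10 mm of where it lay and at rest, and the second clamp is still shut and square (value of joint strap between -0.2 and 0.2 rad and value of joint each of lever, shut_lever above 1.35 rad and contact force between bar and blank above 4 N and distance of blank from where it was at the start of the episode below 0.01 m and linear speed of blank below 0.02 m/s and value of joint shut_strap between -0.1 and 0.1 rad); the robot touches nothing.
It fails at once if the blank is lifted or shifted by more than 12 mm (height (world z) of blank above 0.026 m or distance of blank from where it was at the start of the episode above 0.012 m).
It fails at once if the second clamp is opened or swung (value of joint shut_lever below 1.1 rad or value of joint shut_strap above 0.2 rad or value of joint shut_strap below -0.2 rad).
It fails at once if the strap is taken between the fingers (x of the grasp point in the frame of strap_end between -0.137 and 0.012 m and y of the grasp point in the frame of strap_end between -0.009 and 0.009 m and z of the grasp point in the frame of strap_end between -0.02 and 0.006 m).
It fails at once if the lever is taken between the fingers (z of the grasp point in the frame of lever_tip between -0.075 and 0 m and x of the grasp point in the frame of lever_tip between -0.003 and 0.003 m and y of the grasp point in the frame of lever_tip between -0.009 and 0.009 m).
It fails at once if one of the things around is moved by more than 25 mm or lifted (distance of any of jar, oil_bottle, mallet, chisel, tube, brush, tin from where it was at the start of the episode above 0.025 m).
It also fails if it takes over 58 s, if anything falls off the work surface, if the arm or the gripper's body presses on something with over 40 N, if the wrist force passes 120 N, or if a joint passes its speed limit or range.

## Robot

A 6-joint arm with a two-finger parallel gripper is mounted at the origin on the work surface. World frame = base frame: x ahead of the robot, y to its left, z up, the work surface at z = 0. Lengths are in m, angles in rad, forces in N, time in s.
With the tool pointing down it reaches from about 0.425 to 0.95 m from the base axis. Payload 3.5 kg.
Tool frame: the origin (TCP) lies midway between the tips of the shut fingers; the grasp point (between the pads) lies 19 mm behind it; z points along the fingers, y is the line along which they close (so a half turn about z gives the same grasp; the last joint's range is limited). The gripper opens to 85 mm and grips with 20 to 120 N. Pads are 22 mm wide; open, the fingers measure 114 mm over their backs; the gripper's body (76 mm by 85 mm) begins 54 mm behind the grasp point. The pads swing forward as they close: fully open they stand 13 mm farther back than shut.
Start: joints at [1.127, 0.286, 1.577, -0, 1.279, -0.15], TCP at [0.195, 0.646, 0.231] pointing down, gripper open.
Joint ranges: [-2.77, 2.77], [-0.9, 2.22], [0.21, 2.48], [-1.53, 4.67], [0.24, 2.81], [-2.84, 2.84]. Speed limits (rad/s): [2.79, 2.79, 3.14, 3.14, 3.14, 3.14].

## Interface

Orientations are given as a unit quaternion [x, y, z, w].
In Python, from plant import get_state, read_camera, ctrl gives the robot as it stands.
- The arm moves only by the shell command python3 -m crank 'ROWS' [FORCE]. ROWS is JSON, a list of rows, each a list of 3 entries, a list of its own where there are three numbers: the shift along the tool's x, y, z in mm, then the turn about the tool's z in degrees, then the closure in counts, from 0 (fully open) to 255 (shut). In form: [[[tx, ty, tz], yaw, claw], ...]. A call has 1 to 10 rows; each row is the pose to reach, as a shift and turn from the pose commanded when the call began, along the tool's axes at that moment; what a row does not reach only later rows make up. A row lasts 1/10 s, in which the tool goes at most 50 mm and 8.59 degrees, less where a joint would pass 70% of its speed; a pose out of reach is approached as far as the arm can. A call with a gripper value outside its range is refused whole. The fingers move at their own pace and stop on an object; FORCE is the grip in N (left out, the last holds). Time passes only in rows, so rows that repeat a pose let the fingers close. It gives the time, the measured TCP pose, the force, the opening and the grip force at its end, in the units of the state.
- get_state(): the state, without advancing time (a new reading comes with each control period).
- read_camera(name): name is "scene" or "top" or "wrist"; returns a dict with "frame" (384x512x3 uint8, blue, green, red), "range_z" (384x512 float32, m along the optical axis (not along the pixel's ray), 0 where there is no reading), "vfov" (degrees; the focal length in pixels is half the picture's height over the tangent of half this angle, whatever the lens; pixels are square), "cx", "cy" (the principal point, pixels), "k1" (the pictures are not rectified: a ray, as slopes to the right and down, at radius r is drawn at 1 + k1 r^2 times it, then the intrinsics apply), "origin" and "orientation" of the camera in the world. Camera axes: x right, y down, z forward; pixel columns grow to the right and rows downward; lengths in m; the calibration is good to about 2 mm. A picture is of the moment at which its call begins.
- ctrl.sign_off(): hands the job in; it is judged then, once.
The state is a dict: "time": time; "qpos": joint angles; "dq": joint speeds; "joint_efforts": joint torques, N m; "eef_pos": TCP position; "tcp_rot": TCP orientation; "contact_force": force on the tool from outside, world axes, zero at the start; "wrist_torque": the same for the moment, N m; "opening": opening from 0.0 (shut) to 1.0 (fully open); "finger_force": force on a finger pad.
Only numpy, scipy, OpenCV 4.12 (cv2) and the standard library are available. Lean on these libraries where they do the work, as an engineer would, in place of code of your own. Each camera call takes 0.05 s, during which the arm holds its last target. There are 200 camera calls.

## Working session

There is one attempt and no reset: what is moved stays moved. The work goes in short steps, Python scripts to look and compute and a shell command to move; the robot and the scene stay as the last step left them, time stands still between calls to the robot, and variables do not carry over. Pictures are saved under pics/ and viewed, at most 10 in all, crops included, and the job is handed in when it is done.

```bash
mkdir -p pics; ls
cat > h.py <<'E'
import numpy as np, cv2
from scipy.spatial.transform import Rotation as R
from plant import get_state, read_camera, ctrl
def cloud(c):
    h,w=c["range_z"].shape; f=h/2/np.tan(np.radians(c["vfov"])/2)
    K=np.array([[f,0,c["cx"]],[0,f,c["cy"]],[0,0,1.]])
    uv=np.stack(np.meshgrid(np.arange(w),np.arange(h)),-1).reshape(-1,1,2).astype(float)
    s=cv2.undistortPoints(uv,K,np.array([c["k1"],0,0,0.]))[:,0]
    d=np.c_[s,np.ones(len(s))]@R.from_quat(c["orientation"]).as_matrix().T
    P=d*c["range_z"].reshape(-1,1)+np.array(c["origin"])
    return P.reshape(h,w,3),d.reshape(h,w,3)
E
python3 - <<'E'
from h import *
s=get_state(); print(s["time"],s["eef_pos"],s["tcp_rot"],s["contact_force"])
ims=[]
for n in ("scene","top"):
    c=read_camera(n); print(n,c["origin"],c["orientation"],c["vfov"],c["k1"])
    np.save(n+".npy",c,allow_pickle=True); cv2.imwrite(f"pics/{n}0.png",c["frame"])
    print((c["range_z"]>0).mean())
E
```

```text
pics
0.0 [0.1951415  0.64548622 0.22995313] [ 1.46359292e-01  9.89230807e-01 -1.12203141e-03 -3.29406007e-04] [ 0.41008567 -0.81288684 -0.05178581]
scene [1.17234323 0.21101952 0.95135212] [ 0.57057571  0.76124586 -0.24948263 -0.18084943] 54.220075094172174 0.0406784943655118
0.9959004720052084
top [0.3719835  0.05561336 1.39432354] [-0.70070658  0.70838437 -0.06034596  0.05966763] 44.81665353283923 -0.17734326368230333
0.9958038330078125
```

View pics/scene0.png

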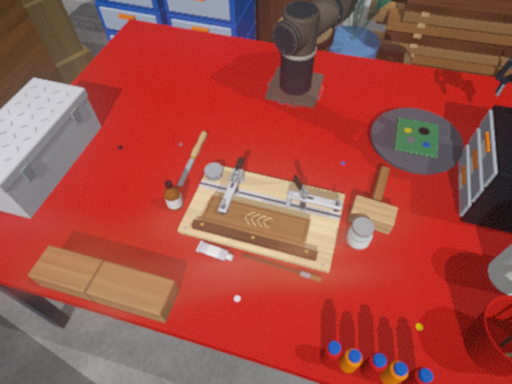

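View pics/top0.png

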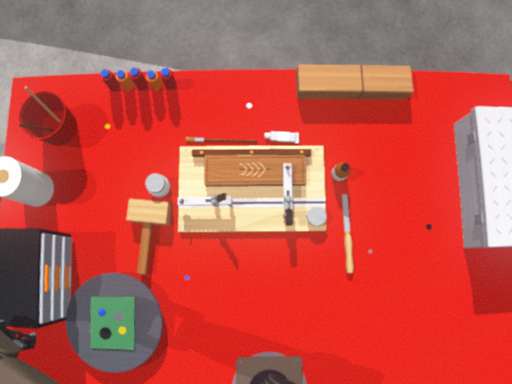

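The parked clamp is the left one: stud near (222,200) in the top view, strap pointing left to (183,202). The shut clamp is at (288,205), the tin at (316,216), and the board spans (179,147) to (326,232).

Run:
```python
from h import *
for n in ("top","scene"):
    c=np.load(n+".npy",allow_pickle=True).item(); P,d=cloud(c); O=np.array(c["origin"])
    np.save(n+"_P.npy",P)
    hsv=cv2.cvtColor(c["frame"],cv2.COLOR_BGR2HSV)
    # board outline: non-red at height 12..24mm
    reg=(P[...,0]>0.3)&(P[...,0]<0.9)&(abs(P[...,1])<0.5)
    red=((hsv[...,0]<6)|(hsv[...,0]>174))&(hsv[...,1]>200)
    m=reg&~red&(P[...,2]>0.010)&(P[...,2]<0.1)
    m=cv2.morphologyEx(m.astype(np.uint8),cv2.MORPH_OPEN,np.ones((3,3)))
    k,lab,st,ce=cv2.connectedComponentsWithStats(m)
    b=1+np.argmax(st[1:,4]); q=P[(lab==b)&(P[...,2]<0.026)][:,:2].astype(np.float32)
    r=cv2.minAreaRect(q); print(n,"board",r)
    yaw=np.radians(r[2]); 
    for i in range(1,k):
        if st[i,4]>25: print("  comp",st[i],P[lab==i].mean(0).round(3),P[lab==i][:,2].max().round(3))
    hi=(lab==b)&(P[...,2]>0.058)
    k,l2,st,ce=cv2.connectedComponentsWithStats(hi.astype(np.uint8))
    for i in range(1,k):
        if st[i,4]>15:
            p=P[l2==i]; print("  high",st[i],p.mean(0).round(3),p[:,2].max().round(3))
            bar=p[(p[:,2]<0.08)]; rr=cv2.minAreaRect(bar[:,:2].astype(np.float32)); print("    bar rect",rr)
            top=p[p[:,2]>0.1]; 
            if len(top): print("    >0.1",top.mean(0).round(3),top.min(0).round(3),top.max(0).round(3))
c=np.load("scene.npy",allow_pickle=True).item()["frame"]
a=cv2.resize(c[150:285,165:385],None,fx=3.6,fy=3.6,interpolation=cv2.INTER_CUBIC)
cv2.imwrite("pics/s1.png",a)
```

```text
top board ((0.595517635345459, 0.04697756469249725), (0.4401315748691559, 0.261245459318161), 89.4593276977539)
  comp [ 296   85  117   14 1404] [ 0.885 -0.272  0.054] 0.078
  comp [266 131  30  11 219] [ 0.754 -0.045  0.015] 0.024
  comp [  178   146   148    86 12265] [0.591 0.047 0.031] 0.1
  comp [332 163  17  18 195] [ 0.629 -0.21   0.064] 0.093
  comp [146 174  24  23 432] [0.598 0.32  0.067] 0.087
  comp [ 126  199   45   76 1488] [0.484 0.353 0.047] 0.063
  comp [344 222  10  51 319] [ 0.408 -0.238  0.019] 0.029
  comp [ 97 273  50  16 638] [0.32  0.433 0.048] 0.058
  high [283 163  11  63 492] [ 0.57  -0.057  0.081] 0.1
    bar rect ((0.5813800692558289, -0.05824923515319824), (0.024246299639344215, 0.1552661508321762), 89.56941986083984)
  high [178 195  54  11 410] [0.549 0.188 0.077] 0.1
    bar rect ((0.550075113773346, 0.1818162500858307), (0.023886563256382942, 0.15300269424915314), 0.4048768877983093)
scene board ((0.5954253077507019, 0.04492834210395813), (0.4421238303184509, 0.26364666223526), 89.70771026611328)
  comp [179 132  28  53 280] [ 0.446 -0.238  0.016] 0.025
  comp [381 154  50  21 557] [0.324 0.433 0.046] 0.052
  comp [  178   158   166   114 11263] [0.615 0.053 0.033] 0.1
  comp [ 347  167   50   81 2019] [0.539 0.345 0.051] 0.083
  comp [164 186  19  24 331] [ 0.649 -0.212  0.057] 0.098
  comp [199 243  33  17 307] [ 0.757 -0.048  0.015] 0.02
  comp [ 46 246 133  47 991] [ 0.891 -0.262  0.068] 0.076
  high [218 158  26  55 493] [ 0.574 -0.057  0.08 ] 0.1
    bar rect ((0.5832681655883789, -0.05851916968822479), (0.024105723947286606, 0.153764009475708), 89.89798736572266)
  high [287 189  55  22 491] [0.555 0.182 0.076] 0.1
    bar rect ((0.552117645740509, 0.18128357827663422), (0.15307535231113434, 0.026118719950318336), 89.44511413574219)
```

View pics/s1.png

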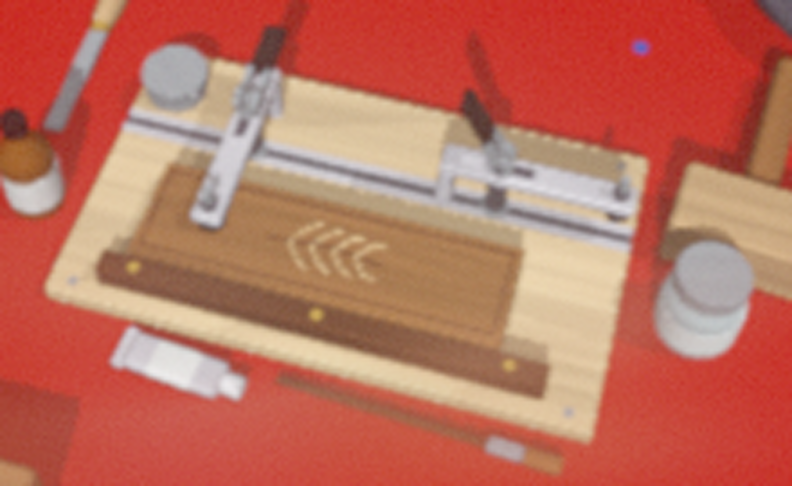

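The scene crop shows the parked strap lying along +y (heel at (455,165), end at (625,190)), with its lever leaning away from the strap end, tip at (470,95). From the bar rectangles, the stud is at (0.551, 0.151) and the strap is at about 1.57 rad. Next I move in on the robot side of the strap's end, with fingers shut.

```bash
python3 -m crank '[[[-400,-302,0],-16.8,255],[[-400,-302,0],-16.8,255],[[-400,-302,0],-16.8,255],[[-400,-302,0],-16.8,255],[[-400,-302,0],-16.8,255],[[-400,-302,0],-16.8,255],[[-400,-302,0],-16.8,255],[[-400,-302,0],-16.8,255],[[-400,-302,0],-16.8,255],[[-400,-302,0],-16.8,255]]'
python3 -m crank '[[[0,0,0],0,255],[[0,0,0],0,255],[[0,0,0],0,255],[[0,0,0],0,255]]'
```

```text
time: 1.1
eef_pos: [0.4907, 0.2403, 0.231]
tcp_rot: [0.0, 1.0, 0.0, -0.0]
contact_force: [0.3, 0.1, 0.6]
opening: -0.001
finger_force: 0.0
time: 1.5
eef_pos: [0.4892, 0.2434, 0.2311]
tcp_rot: [-0.001, 1.0, 0.0, -0.0]
contact_force: [-0.8, 0.2, 0.0]
opening: 0.003
finger_force: 0.0
```

```bash
python3 -m crank '[[[0,0,45],0,255],[[0,0,90],0,255],[[0,0,135],0,255],[[0,0,160],0,255],[[0,0,174],0,255],[[0,0,174],0,255],[[0,0,174],0,255]]'
python3 - <<'E'
from h import *
c=read_camera("wrist"); cv2.imwrite("pics/w1.png",c["frame"])
E
```

```text
time: 2.2
eef_pos: [0.4909, 0.243, 0.0587]
tcp_rot: [-0.0, 1.0, 0.0, 0.001]
contact_force: [0.6, 0.3, 0.5]
opening: -0.001
finger_force: 0.0
```

View pics/w1.png

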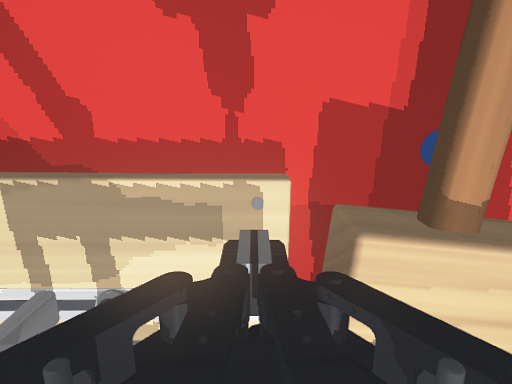

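```bash
python3 -m crank '[[[-20,-3,0],0,255],[[-38,-4,0],0,255],[[-53,-1,0],0,255],[[-67,0,0],0,255],[[-84,-3,0],0,255],[[-101,-8,0],0,255],[[-116,-18,0],0,255],[[-130,-30,0],0,255],[[-130,-30,0],0,255],[[-130,-30,0],0,255]]'
cat > look.py <<'E'
from h import *
import sys
c=read_camera("top"); P,d=cloud(c)
m=(P[...,2]>0.058)&(P[...,2]<0.08)&(P[...,0]>.49)&(P[...,0]<.68)&(P[...,1]>.08)&(P[...,1]<.28)&(c["frame"].min(-1)>110)
print(cv2.minAreaRect(P[m][:,:2].astype(np.float32)),m.sum())
q=P[m][:,:2]; q0=q.mean(0); u=np.linalg.svd(q-q0)[2][0]; print(q0,np.arctan2(u[1],u[0]))
cv2.imwrite(sys.argv[1],cv2.resize(c["frame"][130:250,160:340],None,fx=4,fy=4,interpolation=cv2.INTER_CUBIC))
E
python3 look.py pics/t1.png
```

```text
time: 3.25
eef_pos: [0.6206, 0.2115, 0.0577]
tcp_rot: [0.001, 1.0, 0.0, 0.0]
contact_force: [-1.4, 0.1, -0.4]
opening: -0.0
finger_force: 0.0
((0.5607452988624573, 0.15577873587608337), (0.11656041443347931, 0.02379133738577366), 21.49822425842285) 128
[0.54701502 0.14661213] -2.858365835059578
```

View pics/t1.png

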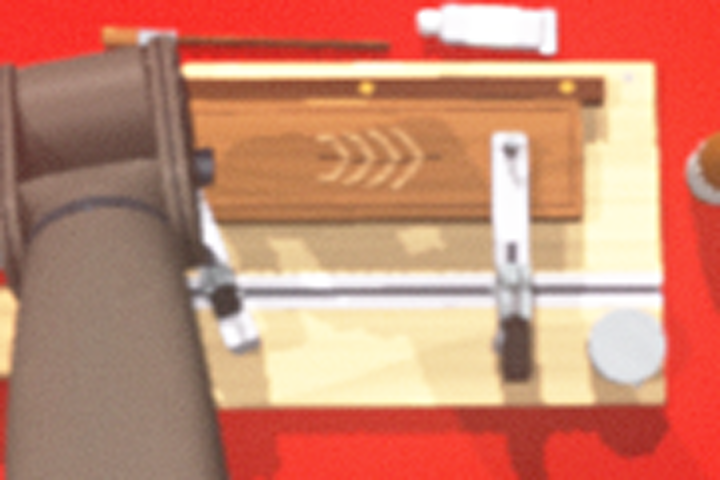

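The strap now heels from (240,345) through the stud at about (215,285) and points up-left under the arm. It measures 0.375 rad, as predicted. I push on to square.

```bash
python3 -m crank '[[[-8,-11,0],0,255],[[-14,-21,0],0,255],[[-17,-29,0],0,255],[[-19,-36,0],0,255],[[-19,-36,0],0,255],[[-19,-36,0],0,255]]'
python3 look.py pics/t2.png
python3 -m crank '[[[-19,10,0],0,255],[[-19,10,-50],0,255],[[-19,10,-100],0,255],[[-19,10,-150],0,255],[[-19,60,-150],0,255],[[-19,110,-150],0,255],[[-19,110,-150],0,255]]'
python3 look.py pics/t3.png
```

```text
time: 3.9
eef_pos: [0.6393, 0.1756, 0.0574]
tcp_rot: [0.001, 1.0, -0.0, 0.0]
contact_force: [0.2, 0.2, 0.0]
opening: 0.0
finger_force: 0.0
((0.0, 0.0), (0.0, 0.0), 0.0) 0
[nan nan] 0.0
time: 4.65
eef_pos: [0.6571, 0.292, 0.2082]
tcp_rot: [-0.003, 1.0, 0.001, 0.001]
contact_force: [0.3, -0.6, -0.3]
opening: -0.0
finger_force: 0.0
((0.5805366635322571, 0.15056370198726654), (0.024532200768589973, 0.15478035807609558), 88.388671875) 327
[0.58730159 0.1495142 ] 3.1214069633276798look.py:6: RuntimeWarning: Mean of empty slice.
  q=P[m][:,:2]; q0=q.mean(0); u=np.linalg.svd(q-q0)[2][0]; print(q0,np.arctan2(u[1],u[0]))
  ret = um.true_divide(
```

View pics/t3.png

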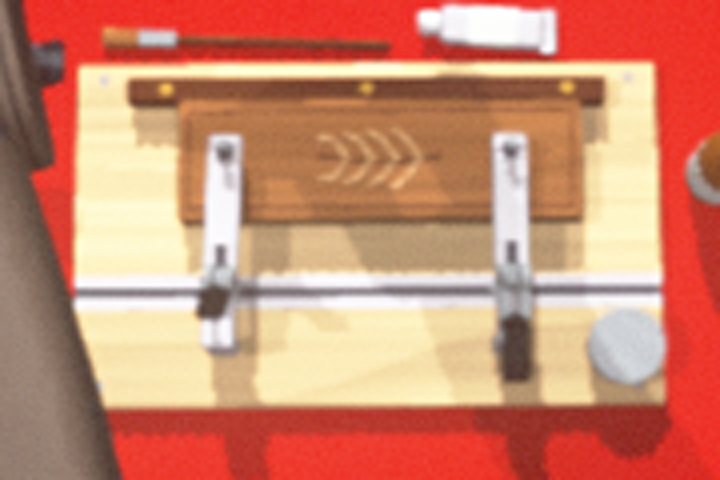

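The strap lies square, from (220,345) to (225,138) in the crop (about -0.02 rad). The lever still stands up at (212,300). Next I move in front of the lever.

```bash
python3 -m crank '[[[98,-136,0],0,255],[[98,-136,0],0,255],[[98,-136,0],0,255],[[98,-136,0],0,255],[[98,-136,0],0,255],[[98,-136,35],0,255],[[98,-136,65],0,255],[[98,-136,65],0,255],[[98,-136,65],0,255]]'
python3 -m crank '[[[10,0,0],0,255],[[20,0,-2],0,255],[[27,0,1],0,255],[[33,0,5],0,255],[[39,0,10],0,255],[[44,0,15],0,255],[[48,0,21],0,255],[[52,0,28],0,255],[[52,0,28],0,255]]'
```

```text
time: 5.6
eef_pos: [0.5604, 0.1504, 0.1422]
tcp_rot: [0.0, 1.0, -0.0, -0.0]
contact_force: [0.1, 0.2, 0.6]
opening: 0.002
finger_force: 0.0
time: 6.5
eef_pos: [0.5065, 0.1501, 0.1123]
tcp_rot: [0.0, 1.0, -0.0, -0.002]
contact_force: [0.5, 0.2, 0.6]
opening: -0.001
finger_force: 0.0
```

```bash
python3 -m crank '[[[2,0,6],0,255],[[4,0,11],0,255],[[5,0,15],0,255],[[6,0,18],0,255],[[6,0,20],0,255],[[6,0,20],0,255],[[6,0,20],0,255]]'
```

```text
time: 7.2
eef_pos: [0.5022, 0.1501, 0.0959]
tcp_rot: [0.0, 1.0, -0.0, -0.0]
contact_force: [-5.0, -0.1, 12.5]
opening: -0.001
finger_force: 6.2
```

```bash
python3 -m crank '[[[0,0,2],0,255],[[0,0,4],0,255],[[0,0,4],0,255],[[0,0,4],0,255]]'
```

```text
time: 7.6
eef_pos: [0.5022, 0.1503, 0.0952]
tcp_rot: [-0.0, 1.0, -0.0, -0.002]
contact_force: [-12.6, -0.4, 29.5]
opening: -0.003
finger_force: 14.4
```

The force rises with almost no travel, so the lever is at its stop. I lift straight up and check.

```bash
python3 -m crank '[[[0,0,-20],0,255],[[0,0,-60],0,255],[[0,0,-110],0,255],[[0,40,-110],0,255],[[0,90,-110],0,255],[[0,140,-110],0,255],[[0,180,-110],0,255],[[0,180,-110],0,255],[[0,180,-110],0,255]]'
python3 look.py pics/t4.png
python3 - <<'E'
from h import *
for n in ("top","scene"):
    c=read_camera(n); P,d=cloud(c)
    if n=="scene": cv2.imwrite("pics/s4.png",cv2.resize(c["frame"][150:285,165:385],None,fx=3.6,fy=3.6,interpolation=cv2.INTER_CUBIC))
    for y in (.150,-.058):
        m=(P[...,2]>.075)&(P[...,2]<.18)&(abs(P[...,1]-y)<.02)&(P[...,0]>.44)&(P[...,0]<.535); q=P[m]
        print(n,y,len(q),q.min(0).round(3),q.max(0).round(3))
E
```

```text
time: 8.5
eef_pos: [0.5014, 0.3304, 0.1987]
tcp_rot: [-0.001, 1.0, -0.001, -0.001]
contact_force: [-1.2, 0.1, -0.6]
opening: 0.0
finger_force: 0.0
((0.5825756788253784, 0.15077583491802216), (0.024394292384386063, 0.1532309651374817), 88.0945053100586) 300
[0.59903163 0.14928179] 3.124881573151411
top 0.15 152 [0.478 0.142 0.075] [0.535 0.164 0.103]
top -0.058 153 [ 0.476 -0.067  0.075] [ 0.535 -0.046  0.102]
scene 0.15 126 [0.478 0.141 0.075] [0.535 0.164 0.099]
scene -0.058 121 [ 0.475 -0.069  0.075] [ 0.534 -0.047  0.101]
```

View pics/s4.png

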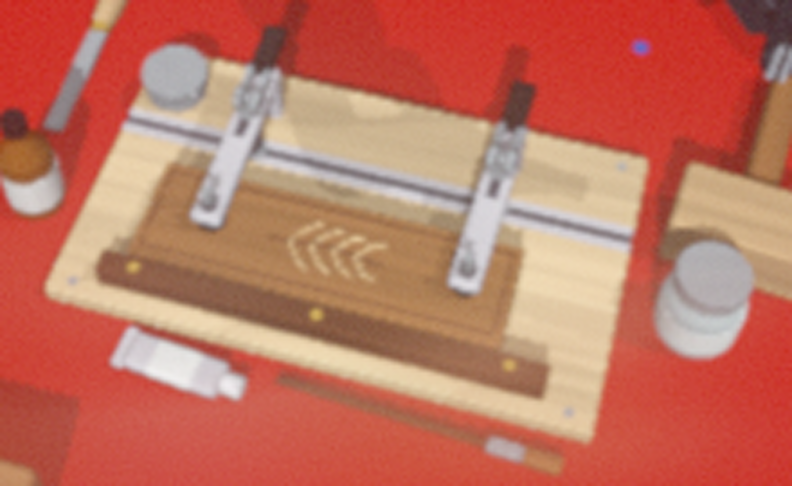

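The clamp is now shut like its neighbour: lever tip at (520,95), strap end at (465,280), and the lever heights match. Nothing else has moved, and the gripper is clear.

```bash
python3 -c "
from plant import ctrl
print(ctrl.sign_off())"
```

```text
the job is handed in; nothing more can be done
None
```

I pushed the parked (left) clamp's strap square, to about -0.02 rad, then pushed its lever down to the stop, where it matches the shut clamp. The blank and the things around look undisturbed in the last picture. I handed the job in; no verdict came back, and I could not measure the foot's force on the blank.

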